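# Hand the microscope over: park the counter, draw the swivel plunger and hold it

### The arm

A 7-joint arm with a two-finger parallel gripper is mounted at the origin on the work surface. World frame = base frame: x ahead of the robot, y to its left, z up, the work surface at z = 0. Lengths are in m, angles in rad, forces in N, time in s.
With the tool pointing down it reaches from about 0.425 to 0.825 m from the base axis. Payload 3.6 kg.
Tool frame: the origin (TCP) lies where the fingers leave the gripper's body, on its centre line; the fingertips stand 73 mm ahead of it and the grasp point (between the pads) lies 54 mm ahead of it; z points along the fingers, y is the line along which they close (so a half turn about z gives the same grasp; the last joint's range is limited). The gripper opens to 85 mm and grips with 20 to 120 N. Pads are 22 mm wide; open, the fingers measure 114 mm over their backs; the gripper's body (76 mm by 85 mm) begins 54 mm behind the grasp point. The pads swing forward as they close: fully open they stand 13 mm farther back than shut.
Start: joints at [-1.214, 0.615, -0.013, 1.423, 0.008, 1.103, -0.04], TCP at [0.243, 0.603, 0.304] pointing down, gripper open.
Joint ranges: [-3.12, 3.12], [-0.3, 2.06], [-1.34, 1.32], [0.26, 2.42], [-1.36, 4.5], [0.01, 1.98], [-2.84, 2.84]. Speed limits (rad/s): [2.79, 2.79, 3.14, 3.14, 3.14, 3.14, 3.14].

### API

Orientations are given as a unit quaternion [x, y, z, w].
In Python, from station import arm, snapshot, camera_info, ticket gives the robot as it stands. Calls block until the motion is done:
- arm.movep(position, orientation): joint-space move of the TCP to a pose.
- arm.line_to(position, velocity=0.15, ori=None): straight line of the TCP; ori=None keeps the orientation; velocity is the mean speed in m/s.
- arm.move_j(angles): joint-space move.
- arm.move_gripper(opening, effort=None): opening from 0.0 (shut) to 1.0 (fully open); effort is the grip in N (None keeps the last); returns when the fingers have stopped.
- arm.pause(seconds).
- arm.ik(position, orientation): joint angles nearest the present ones, or None.
- snapshot(name): name is "side" or "top"; returns the picture (420x560x3 uint8, blue, green, red); there is no depth.
- camera_info(name): a dict with "fx", "fy", "cx", "cy" (pixels), "dist_coeffs" ([k1, k2, p1, p2, k3] as OpenCV has them; the pictures are not rectified), "R" (3x3) and "t" (3): a world point X has camera coordinates R X + t. Camera axes: x right, y down, z forward; pixel columns grow to the right and rows downward; lengths in m; the calibration is good to about 2 mm. A picture is of the moment at which its call begins. camera_info takes no time and is no camera call.
A pose or a line that the arm cannot do raises arm.MotionError and nothing moves.
- ticket.finish_job(): hands the job in; it is judged then, once.
Readings, each from a call of its own:
- arm.read_time(): time.
- arm.read_joint_positions(): joint angles.
- arm.read_dq(): joint speeds.
- arm.read_effort(): joint torques, N m.
- arm.read_tool_pos(): TCP position.
- arm.read_eef_rot(): TCP orientation.
- arm.read_ft_force(): force on the tool from outside, world axes, zero at the start.
- arm.read_wrist_torque(): the same for the moment, N m.
- arm.read_opening(): opening from 0.0 (shut) to 1.0 (fully open).
- arm.read_finger_force(): force on a finger pad.
Only numpy, scipy, OpenCV 4.12 (cv2) and the standard library are available. Lean on these libraries where they do the work, as an engineer would, in place of code of your own. Each camera call takes 0.05 s, during which the arm holds its last target. There are 200 camera calls.

### The job

The second reader on your left is taking over the microscope. First slide the blood-cell counter across the bench, without lifting or tipping it, until the whole of it stands on the dark desk mat; then pull the knob of the spring plunger on the microscope's swivel base straight up as far as it goes and keep holding it there, so that your colleague can turn the microscope - finish while still holding the plunger fully out. Do not draw the plunger before the counter is on the mat, do not turn the microscope yourself, and leave everything else on the bench where it is.

Things in the scene. Friction and masses are not known exactly. Their poses are not given: they have to be found in the camera images.
- counter_mid (a point): Blood-cell counter: loose desktop keypad unit, blue wedge-shaped case with rows of white keys, 150 mm deep (its x axis, front to back), 200 mm wide (its y axis), 28 mm high at its front edge and 62 mm at its back, vertical sides, about 0.6 kg, too wide to grasp. This point is 30 mm above the bench over the middle of its base; x points from the low front to the high back, z up.
- mat: Thin dark rubber desk mat let into the white bench top (no step; things slide straight over it), 200 mm along its x axis, 250 mm along its y axis; origin at its centre, at bench height.
- knob (a point): Black round pull knob of the index plunger on the microscope's swivel base, 28 mm across and 26 mm tall, on a vertical axis; this point is its centre, 84 mm above the bench with the pin home, and rises with it. Below the knob a 20 mm barrel stands 22 mm above a 40 mm wide, 60 mm long flat aluminium bridge (top 47 mm above the bench) that reaches over the disc's rim; the knob's underside is 24 mm above the bridge when the pin is home.
- plunger (a joint): How far the plunger is drawn straight up, in m: 0 = home, its 10 mm pin 9 mm down in the index hole of the disc; 0.014 = fully back against its stop. A spring pulls it home with about 4 N at 0 and 8 N at full draw; it has no rest position, so it snaps home when let go. The pin locks the disc until it is out of the hole.
- disc (a joint): Turning of the aluminium disc (370 mm across, top 27 mm above the bench) that carries the white microscope, in rad from its present index position; free once the pin is out.
- swivel_axis (a point): Centre of the disc on its top. The knob lies 168 mm from it, on the left of the microscope (about +y). Its x axis points from the eyepieces to the microscope's limb. The microscope on the disc is about 400 mm tall; no part of it comes nearer than about 70 mm to the knob's axis.
- counter_front_right (a point): front right corner of the counter's base, at bench height (seen from its low front edge; left = its +y)
- counter_front_left (a point): front left corner of the counter's base, at bench height (seen from its low front edge; left = its +y)
- counter_back_right (a point): back right corner of the counter's base, at bench height (seen from its low front edge; left = its +y)
- counter_back_left (a point): back left corner of the counter's base, at bench height (seen from its low front edge; left = its +y)
- oil_mid (a point): Bystander: immersion-oil dropper bottle, amber glass with a black dropper cap, 28 mm across, 76 mm high; point half-way up.
- slide_box_mid (a point): Bystander: flat grey and white slide storage box, 82 x 162 x 35 mm; point at its centre.
- mailer_mid (a point): Bystander: flat white slide mailer, 34 x 86 x 16 mm; point at its centre.
- tally_mid (a point): Bystander: round steel hand tally counter lying on its back, 48 mm across, 26 mm high; point at its centre.
- pen_pot_mid (a point): Bystander: grey pen pot with pens, 72 mm across, 95 mm high (pens to 145 mm); point half-way up the pot.
- cover_box_mid (a point): Bystander: small square cardboard box of cover glasses, 60 x 60 x 24 mm; point at its centre.

How it is judged:
By the outcome, as a careful person would: the job done as asked, in the order asked, and still so for the second after the job is handed in, while the arm keeps its last pose, push and grip.
It also fails if it takes over 64 s, if anything falls off the work surface, if the arm or the gripper's body presses on something with over 40 N, if the wrist force passes 120 N, or if a joint passes its speed limit or range.

## Working session

There is one attempt and no reset: what is moved stays moved. The work goes in short steps, each a Python script; the robot and the scene stay as the last script left them, time stands still between calls to the robot, and variables do not carry over. Pictures are saved under pics/ and viewed, at most 10 in all, crops included, and the job is handed in when it is done.

```bash
mkdir -p pics; python3 - <<'E'
from station import arm,snapshot,camera_info
import cv2
for n in("side","top"):
    cv2.imwrite(f"pics/{n}0.png",snapshot(n)); c=camera_info(n); print(n,{k:(v.tolist() if hasattr(v,'tolist') else v) for k,v in c.items()})
print(arm.read_eef_rot(),arm.read_tool_pos(),arm.read_time())
E
```

```text
side {'fx': 477.89065736493944, 'fy': 477.89065736493944, 'cx': 277.84155647877486, 'cy': 207.75183746376453, 'dist_coeffs': [-0.09374002851662075, 0.0, 0.0, 0.0, 0.0], 'R': [[0.3637613570855996, -0.9314708759624872, -0.006299390837187706], [-0.7373337803094197, -0.28380046771192124, -0.6130221781804595], [0.5692245352282904, 0.2276385331181243, -0.7900405854979636]], 't': [-0.1714169918721854, 0.48110856081694253, 1.0292479674003108]}
top {'fx': 389.4980109640017, 'fy': 389.4980109640017, 'cx': 278.4066955455641, 'cy': 212.5261860322019, 'dist_coeffs': [-0.006571272913454555, 0.0, 0.0, 0.0, 0.0], 'R': [[-0.00888659663569505, -0.9999570689763281, 0.002624615115575661], [-0.9865350125615462, 0.008338598653982827, -0.1633374934382095], [0.16330859558034228, -0.004040789125684489, -0.9865667613663139]], 't': [0.04403199375887609, 0.5930485138935117, 1.2477446796052039]}
[ 1.90188568e-01  9.81746852e-01 -1.17733416e-03 -2.04111881e-04] [0.24257541 0.60245545 0.3028232 ] 0.1
```

View pics/top0.png

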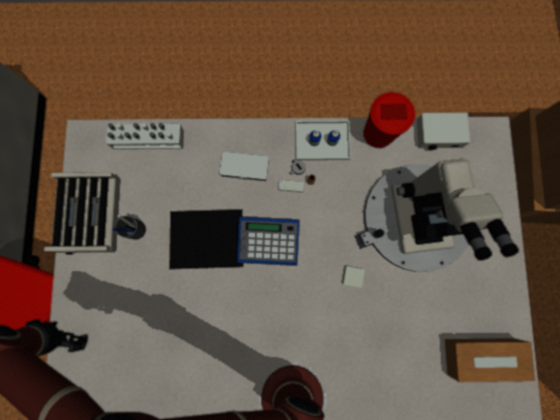

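View pics/side0.png

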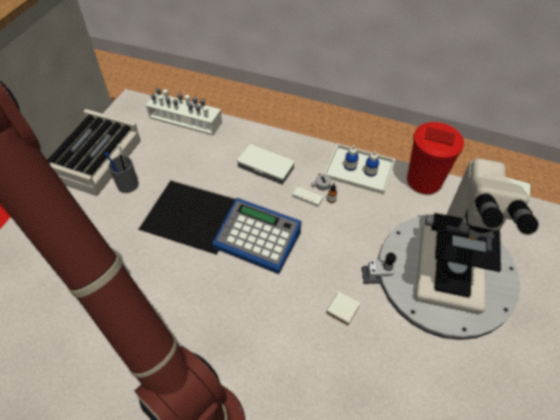

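Top view: the mat spans about cols 170–250 and rows 209–268, and the counter cols 238–299 and rows 217–265. The knob is near (378,233). In the side view the knob is at about (390,258). I'll enlarge these regions next.

```bash
python3 - <<'E'
import cv2,numpy as np
t=cv2.imread("pics/top0.png");s=cv2.imread("pics/side0.png")
def grid(im,x0,y0,w,h,k):
    c=cv2.resize(im[y0:y0+h,x0:x0+w],None,fx=k,fy=k,interpolation=cv2.INTER_CUBIC)
    for i in range(0,w,10):
        cv2.line(c,(i*k,0),(i*k,6),(0,0,255),1); 
        if i%20==0: cv2.putText(c,str(x0+i),(i*k,16),0,.35,(0,0,255))
    for i in range(0,h,10):
        cv2.line(c,(0,i*k),(6,i*k),(0,0,255),1); cv2.putText(c,str(y0+i),(8,i*k+4),0,.35,(0,0,255))
    return c
cv2.imwrite("pics/c1.png",grid(t,160,200,150,80,5))
a=grid(t,340,205,60,85,6);b=grid(s,350,235,70,85,6)
cv2.imwrite("pics/c2.png",np.hstack([a,b]))
cv2.imwrite("pics/c3.png",grid(s,135,175,170,100,4))
E
```

```text
(no output)
```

View pics/c1.png

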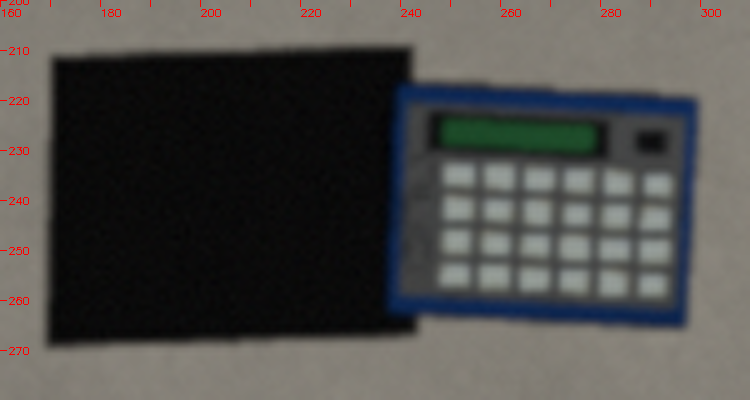

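View pics/c2.png

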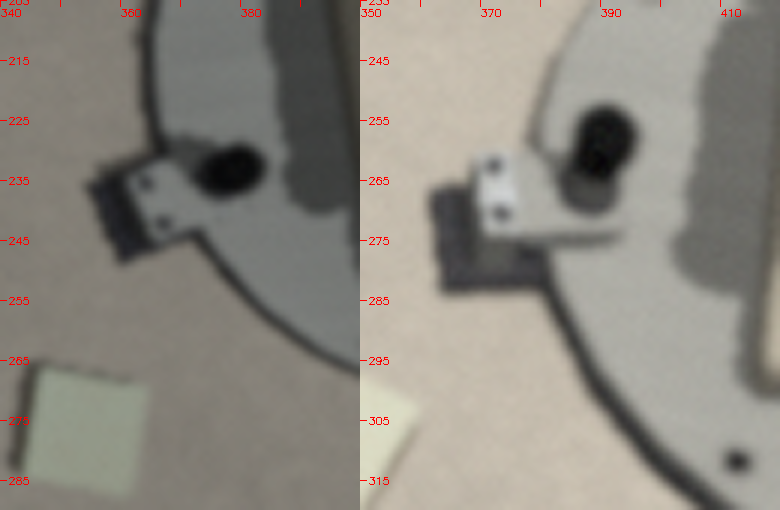

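View pics/c3.png

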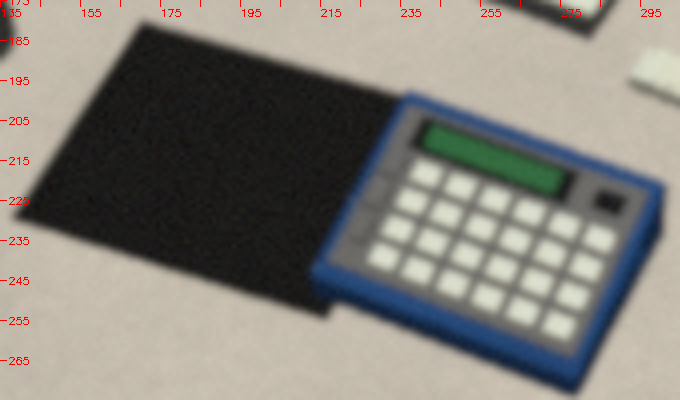

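```bash
cat >h.py <<'E'
import numpy as np,cv2
from station import arm,snapshot,camera_info
from scipy.spatial.transform import Rotation as Ro
def K(c): return np.array([[c['fx'],0,c['cx']],[0,c['fy'],c['cy']],[0,0,1]])
def ray(n,uv):
    c=camera_info(n);R=np.array(c['R']);t=np.array(c['t'])
    p=cv2.undistortPoints(np.array([[uv]],float),K(c),np.array(c['dist_coeffs']))[0,0]
    return -R.T@t, R.T@np.r_[p,1]
def atz(n,uv,z):
    o,d=ray(n,uv); return (o+d*(z-o[2])/d[2])[:2]
def proj(n,X):
    c=camera_info(n);return cv2.projectPoints(np.array(X,float).reshape(-1,3),cv2.Rodrigues(np.array(c['R']))[0],np.array(c['t']),K(c),np.array(c['dist_coeffs']))[0][:,0]
def down(yaw): # tool z down, tool y (closing) along yaw from world x
    y=np.array([np.cos(yaw),np.sin(yaw),0]);z=np.array([0,0,-1]);return Ro.from_matrix(np.c_[np.cross(y,z),y,z]).as_quat()
E
python3 - <<'E'
from h import *
np.set_printoptions(precision=4,suppress=True)
def rect(P,names):
    P=np.array(P); print(names,P.tolist(),'c',P.mean(0),'sides',[round(np.linalg.norm(P[i]-P[(i+1)%4]),4) for i in range(4)])
    yv=(P[0]-P[1]+P[3]-P[2]);print(' yaw',np.arctan2(yv[1],yv[0])-np.pi/2)
rect([atz('top',p,0) for p in [(170.3,211.3),(242.2,209.3),(243.2,266.4),(169.3,268.8)]],'mat top BL BR FR FL')
rect([atz('top',p,z) for p,z in [((239.3,216.8),.062),((299.2,219.8),.062),((297.1,265),.028),((237.5,262.2),.028)]],'ctr top')
rect([atz('side',p,z) for p,z in [((236.5,198),.062),((300.8,221),.062),((278.7,265),.028),((213,242),.028)]],'ctr side')
rect([atz('side',p,0) for p in [(170,181),(240,200),(217,254),(138.5,228.5)]],'mat side')
a,b=(378,233.2),(391,258)
o1,d1=ray('top',a);o2,d2=ray('side',b)
s=np.linalg.lstsq(np.c_[d1,-d2],o2-o1,rcond=None)[0];print('knob',o1+s[0]*d1,o2+s[1]*d2,atz('top',a,.084),atz('side',b,.084))
for n,u,z in [('top',(365,262),.0),('top',(311,179),.038),('top',(291,186),.016),('top',(298,167),.02),('top',(130,228),.05),('top',(354,276),.024)]: print(u,atz(n,u,z))
E
```

```text
mat top BL BR FR FL [[0.6089235279773423, 0.41228246327394047], [0.6138404923866984, 0.1638352667012899], [0.41803580415638686, 0.15924145625335337], [0.412123543682003, 0.40853834813700296]] c [0.5132 0.286 ] sides [np.float64(0.2485), np.float64(0.1959), np.float64(0.2494), np.float64(0.1968)]
 yaw 0.021753179893462482
ctr top [[0.57805358189369, 0.16761946075883874], [0.5664161789876413, -0.029131196725701088], [0.4202963531394876, -0.021494749716915153], [0.4312214814747784, 0.17576882811890654]] c [0.499  0.0732] sides [np.float64(0.1971), np.float64(0.1463), np.float64(0.1976), np.float64(0.1471)]
 yaw -0.05720077142030133
ctr side [[0.5746965355913559, 0.16498748940376473], [0.5641662782764459, -0.030904451580391595], [0.4327381237275063, -0.017635963559722162], [0.43571749416471184, 0.17499333681587886]] c [0.5018 0.0729] sides [np.float64(0.1962), np.float64(0.1321), np.float64(0.1927), np.float64(0.1393)]
 yaw -0.03475791152019014
mat side [[0.6065870907543244, 0.41031588676021097], [0.6155693579986278, 0.17715226096353232], [0.4198314135677743, 0.15863204603163422], [0.41525427352408173, 0.4068550820012126]] c [0.5143 0.2882] sides [np.float64(0.2333), np.float64(0.1966), np.float64(0.2483), np.float64(0.1914)]
 yaw 0.028159947190827816
knob [ 0.5175 -0.2802  0.0842] [ 0.5201 -0.2865  0.0861] [ 0.5176 -0.2803] [ 0.5215 -0.2865]
(365, 262) [ 0.4291 -0.2531]
(311, 179) [ 0.71   -0.0732]
(291, 186) [ 0.6913 -0.0056]
(298, 167) [ 0.7578 -0.0307]
(130, 228) [0.5455 0.5296]
(354, 276) [ 0.3826 -0.2093]
```

Estimates from the pictures:
- **Mat:** centre (0.513, 0.286), yaw +0.022.
- **Counter:** centre (0.499, 0.073), yaw −0.057. The sides measure 147×197 mm, so the sizes agree.
- **Knob:** about (0.519, −0.282). It triangulates to z = 0.085, which matches the given height.

I'll push the counter's right face low down with both open fingers, for two-point contact.

```bash
python3 - <<'E'
from h import *
qs=[down(-0.057),down(-0.057+np.pi)]
q=min(qs,key=lambda q:(lambda j:9 if j is None else abs(j[6]))(arm.ik([0.4915,-0.060,0.25],q)))
arm.movep([0.4915,-0.060,0.25],q)
arm.line_to([0.4915,-0.060,0.082],0.15)
print(arm.read_tool_pos(),arm.read_ft_force(),arm.read_joint_positions())
arm.line_to([0.4935,-0.035,0.082],0.04); print(arm.read_ft_force())
arm.line_to([0.506,0.145,0.082],0.07); print(arm.read_ft_force(),arm.read_tool_pos(),arm.read_time())
cv2.imwrite("pics/top1.png",cv2.resize(snapshot("top")[180:300,150:330],None,fx=4,fy=4,interpolation=cv2.INTER_CUBIC))
E
```

```text
[ 0.49196428 -0.06005738  0.08261509] [ 0.41114648  0.10600109 -0.06557325] [-0.07571036  0.7439832   0.23247185  2.06556813 -0.43766311  0.37677381
  0.45001181]
[-0.89873991  0.26459555  0.02599881]
[-0.31624819 -1.09523093 -0.85937707] [0.50596043 0.14484554 0.08199002] 7.3833
```

View pics/top1.png

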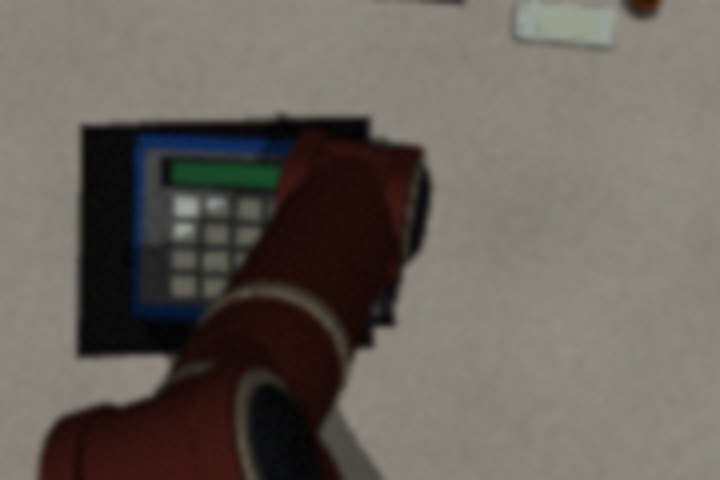

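The counter slid cleanly. Its left edge is at col ≈184, with the corners near (184,214) and (183.7,259). I'll compute the remaining distance from these and finish the push.

```bash
python3 - <<'E'
from h import *
bl=atz('top',(184,213.9),.062);fl=atz('top',(183.6,259.2),.028)
m=(bl+fl)/2;e=bl-fl;yaw=np.arctan2(e[1],e[0]);u=np.array([-np.sin(yaw),np.cos(yaw)])
c=m-u*.0987
print(bl,fl,'yaw',yaw,'centre',c, 'remaining',np.array([.5137,.2865])-c)
E
```

```text
[0.58925026 0.34967825] [0.44261861 0.35457155] yaw -0.033359011791337115 centre [0.51264251 0.25347981] remaining [0.00105749 0.03302019]
```

```bash
python3 - <<'E'
from h import *
arm.line_to([0.507,0.178,0.082],0.06)
arm.line_to([0.504,0.13,0.082],0.15)
arm.line_to([0.504,0.11,0.25],0.2)
# above the knob, closing tangentially
k=np.array([.5185,-.282])
for y in (0.31,0.31+np.pi,0.31-np.pi):
    print(y,arm.ik([*k,.25],down(y)),arm.ik([*k,.138],down(y)))
arm.movep([0.49,-0.10,0.27],down(0.31-0*np.pi) )
cv2.imwrite("pics/top2.png",snapshot("top"))
s=snapshot("side");cv2.imwrite("pics/side2.png",s)
print(arm.read_joint_positions(),arm.read_time())
t=cv2.imread("pics/top2.png")
cv2.imwrite("pics/d.png",np.vstack([cv2.resize(t[190:285,150:350],None,fx=4,fy=4,interpolation=cv2.INTER_CUBIC),cv2.resize(s[165:215+55,130:330],None,fx=2,fy=2)[:,:400].repeat(2,1)[:, :800]])[:600])
E
```

```text
0.31 [ 0.22487556  0.60165446  0.38261542  1.68032724 -0.27050049  0.9121457
  1.02334406] [ 0.28217612  0.74285132  0.29225341  1.77339152 -0.31843538  0.67186199
  1.06275601]
3.451592653589793 [-0.15902012  0.87741368  1.20416662  1.69192264 -0.8737329   1.21226018
 -1.56395511] [-0.10085758  0.98750201  1.05244787  1.78544328 -1.01525486  1.02236108
 -1.46594526]
-2.831592653589793 [-0.15902012  0.87741368  1.20416662  1.69192264 -0.8737329   1.21226018
 -1.56395511] [-0.10085758  0.98750201  1.05244787  1.78544328 -1.01525486  1.02236108
 -1.46594526]
[-0.13004413  0.45040769  0.40802303  1.90320685 -0.23636133  0.83629731
  0.71522804] 10.5583
```

View pics/d.png

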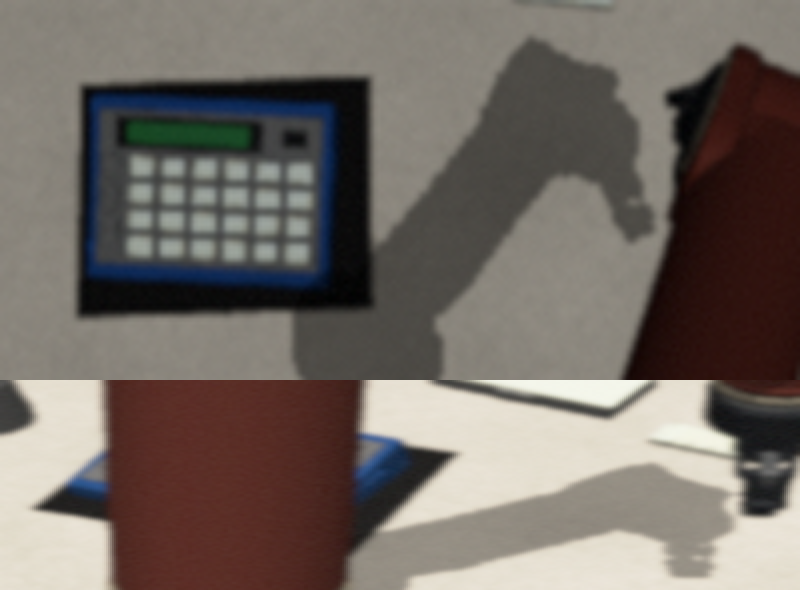

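The whole counter now appears inside the mat. Its corners are near (172.6,213.6), (233.6,215.6), (231.6,261.6) and (171.4,258.6), so I'll check the margins numerically.

```bash
python3 - <<'E'
from h import *
np.set_printoptions(precision=4,suppress=True)
P=np.array([atz('top',p,z) for p,z in [((172.6,213.6),.062),((233.6,215.6),.062),((231.6,261.6),.028),((171.3,258.6),.028)]])
c=P.mean(0); e=P[0]+P[3]-P[1]-P[2]; y=np.arctan2(e[1],e[0])-np.pi/2
R=lambda a:np.array([[np.cos(a),-np.sin(a)],[np.sin(a),np.cos(a)]])
C=c+np.array([[s*.075,t*.1] for s in(-1,1) for t in(-1,1)])@R(y).T
print(c,y,(C-[.5137,.2865])@R(.023), 'limits .1 .125')
E
```

```text
[0.5128 0.2911] -0.04968469264795461 [[-0.0829 -0.0897]
 [-0.0684  0.1098]
 [ 0.0667 -0.1006]
 [ 0.0812  0.0989]] limits .1 .125
```

```bash
python3 - <<'E'
from h import *
a=np.linspace(0,6.28,60)
for k in [(.5185,-.282),(.5176,-.2803)]:
  X=[(k[0]+.014*np.cos(t),k[1]+.014*np.sin(t),z) for t in a for z in(.071,.097)]
  for n in('top','side'):
    p=proj(n,X);print(k,n,p.min(0),p.max(0))
t=cv2.imread('pics/top0.png').max(2);s=cv2.imread('pics/side0.png').max(2)
for im,(x,y) in((t,(378,233)),(s,(391,258))):
  print('\n'.join(' '.join('%3d'%v for v in r) for r in im[y-9:y+12,x-10:x+11]));print()
E
```

```text
(0.5185, -0.282) top [373.19167778 228.07304277] [383.97252654 237.6465772 ]
(0.5185, -0.282) side [382.52586944 250.91665248] [395.51865609 265.87873573]
(0.5176, -0.2803) top [372.68220385 228.35825649] [383.45391856 237.92822244]
(0.5176, -0.2803) side [381.78973168 250.99627345] [394.77191399 265.96057787]
119 120 119 119 120 120 120 121 121 122 121 122 122 122 121 121 119 110  88  70  65
119 121 121 120 121 121 122 120 122 122 121 121 121 121 122 119 119 114  99  75  64
109 115 111 113 117 120 122 119 119 119 120 119 119 121 119 119 119 117 104  78  64
 88  95  90  93 102 107 110 112 117 117 116 114 112 116 118 118 119 117 104  78  64
 65  72  70  70  77  82  84  93 106 107  99  90  90 100 109 116 120 117 107  87  69
 56  63  64  63  62  63  66  68  74  71  59  47  50  63  84 106 117 120 115 100  77
 55  63  65  64  64  58  54  45  39  33  23  17  18  27  49  80 105 118 119 105  81
 73  72  66  65  61  49  37  25  17  16  11  10  11  13  26  52  87 113 116 101  77
101  87  72  64  54  40  24  16  11  11  14  11  13  12  19  39  77 106 107  87  70
118 105  87  67  49  33  21  12 
[... 2040 characters left out ...]
 117 149 168 173 175 174 176
126 107  95  75  49  29  16  18   9  12  17  31  68 103 139 162 172 174 174 177 176
134 109  85  63  47  36  30  20  15  19  21  55  97 133 158 169 174 173 173 172 175
140 109  77  60  58  53  43  35  31  27  40  74 117 152 165 172 172 172 171 172 173
146 118  80  61  60  62  60  54  53  51  59  85 127 155 168 170 172 170 172 171 172
159 135  93  65  64  67  71  68  69  68  72  92 128 157 168 170 170 171 171 172 172
170 146 105  71  66  71  73  73  74  74  76  99 133 160 170 172 173 172 172 173 170
172 156 122  89  68  67  71  73  74  76  83 110 143 165 173 175 174 174 174 172 174
170 165 145 118  94  81  75  74  76  77 101 127 155 169 172 173 176 175 175 176 174
```

The margins are at least 15 mm on every side. Next I'll move above the knob and check clearance.

```bash
python3 - <<'E'
from h import *
arm.move_gripper(1.0)
arm.line_to([.5185,-.283,.25],0.12,down(0.31))
arm.line_to([.5185,-.283,.185],0.08)
print(arm.read_tool_pos(),arm.read_ft_force(),arm.read_time())
t,s=snapshot("top"),snapshot("side")
cv2.imwrite("pics/e.png",np.hstack([cv2.resize(t[130:330,300:500],(400,400),interpolation=3),cv2.resize(s[150:350,320:520],(400,400),interpolation=3)]))
E
```

```text
[ 0.51879331 -0.28327349  0.18545739] [ 0.85918992  0.01061073 -0.01406321] 13.4417
```

View pics/e.png

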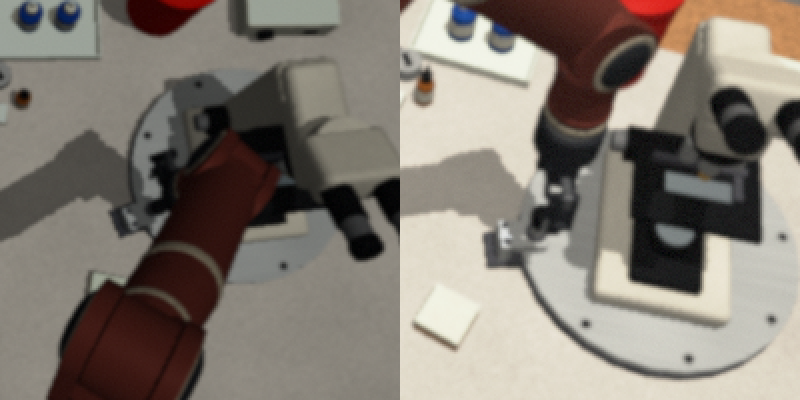

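The gripper is above the knob. It clears the microscope body, which is to its right in both views. Now I'll descend and grip.

```bash
python3 - <<'E'
from h import *
for z in (.165,.150,.138):
    arm.line_to([.5185,-.283,z],0.06); f=arm.read_ft_force(); print(z,f)
    if np.linalg.norm(f)>8: raise SystemExit
arm.move_gripper(0.0,20); print(arm.read_opening(),arm.read_finger_force(),arm.read_ft_force(),arm.read_wrist_torque(),arm.read_tool_pos())
s=snapshot("side")
cv2.imwrite("pics/f.png",cv2.resize(s[205:305,345:445],(600,600),interpolation=3))
E
```

```text
0.165 [0.011441   0.65340893 0.51853843]
0.15 [-0.08187638 -0.08207066 -0.05094244]
0.138 [-0.45371799 -0.73714841  0.69331125]
0.32190097842375265 21.232971847057343 [ 0.05783679 -0.47218648  1.64882717] [0.02254986 0.10817014 0.02600568] [ 0.51853544 -0.2830711   0.13827573]
```

View pics/f.png

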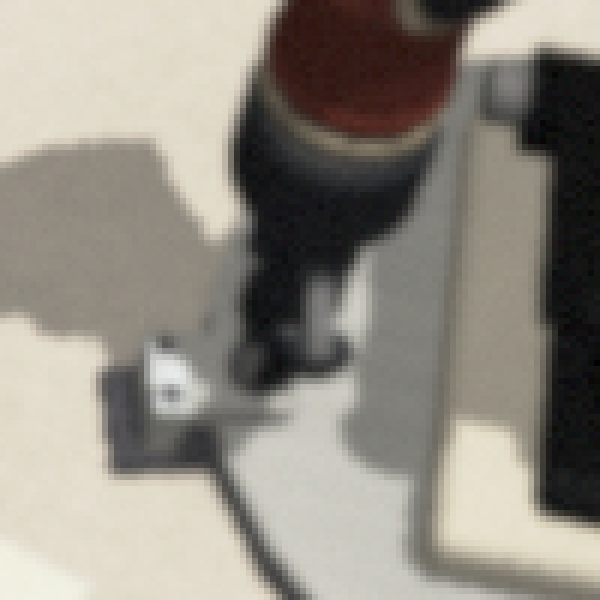

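The fingers stopped at 27 mm, which is the knob's diameter, with no sideways force. I'll grip harder and draw it in small steps while watching Fz.

```bash
python3 - <<'E'
from h import *
arm.move_gripper(0.0,70); print(arm.read_opening(),arm.read_finger_force(),arm.read_ft_force())
z0=.138
for d in [.004,.008,.011,.013,.014,.015,.016,.017]:
    arm.line_to([.5185,-.283,z0+d],0.03); arm.pause(.2); f=arm.read_ft_force(); print(d,f,arm.read_tool_pos()[2],arm.read_opening())
    if f[2]<-18: break
print(arm.read_time())
E
```

```text
0.30504150034773153 68.50831747055054 [-1.30647854  0.40274154  4.62491434]
0.004 [ 1.08244493 -1.2010954  -5.02229483] 0.14148475871795965 0.3030055746411657
0.008 [ 0.90603525 -0.74043681 -5.62921731] 0.14602765699091147 0.30410611815203503
0.011 [ 1.79963641 -1.8357366  -6.33444271] 0.14900350640043977 0.3091685179956459
0.013 [ 2.14150371 -0.9290542  -6.57179653] 0.150971308933119 0.3121827142141329
0.014 [ 1.1294122  -1.53545948 -7.94618567] 0.15200463893748428 0.30981806870603856
0.015 [  3.35036204  -2.68474673 -13.04865817] 0.152597323442802 0.30284998577613714
0.016 [  3.99447895  -4.72407556 -18.71233705] 0.15269587041707783 0.3055568578185403
18.8167
```

Fz followed the spring from 5 to 8 N, then climbed steeply at 14 mm, so the plunger is against its stop. I'll check that it holds and that the rest of the bench is undisturbed.

```bash
python3 - <<'E'
from h import *
arm.pause(1.0); print(arm.read_ft_force(),arm.read_tool_pos(),arm.read_opening(),arm.read_finger_force())
cv2.imwrite("pics/g.png",snapshot("top"))
E
```

```text
[  4.4224108   -3.91637003 -18.12238613] [ 0.51846851 -0.28297039  0.15268948] 0.30850668375546036 70.49377083778381
```

View pics/g.png

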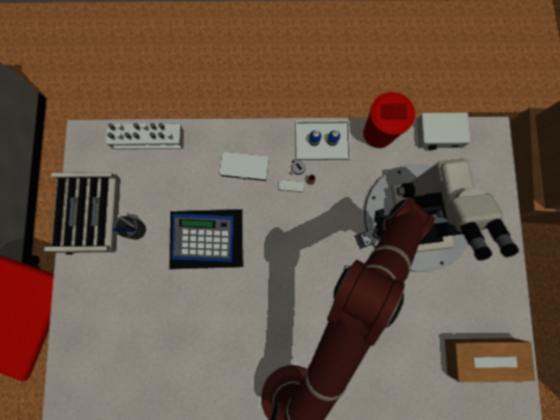

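The counter is on the mat at cols 171–234. The microscope eyepieces are unchanged at (478,247), and the other visible items are in place. The cover-glass box is hidden under the arm. The plunger is holding steady, so I'm handing in.

```bash
python3 -c "
from station import ticket; print(ticket.finish_job())"
```

```text
the job is handed in; nothing more can be done
None
```

I slid the counter fully onto the mat (at least 15 mm inside on every side), then drew the plunger to its 14 mm stop and handed the job in still holding it; the microscope hadn't turned and nothing else visible had moved, though the arm hid the cover-glass box in the last picture.

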